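Bin the taped reject, then open the curing cabinet's double-caught gate and hold it wide

TASK

The small lacquer box with the masking tape on it is a reject and stands in the way of the curing cabinet's gate: drop it into the wooden crate. Then squeeze the red catch so that the gate springs ajar and let it go, squeeze the yellow safety catch on the gate and, keeping it squeezed as your handle, swing the gate out past its check until it is at least 70 degrees open. The gate pulls itself back, so finish while still gripping it there, holding it wide for me to load the ware; leave everything else on the bench where it is.

Things in the scene. Friction and masses are not known exactly. Their poses are not given: they have to be found in the camera images.
- reject_center (a point): Centre (22 mm above its underside) of the reject: an open-topped black lacquer box, red inside, with a pale strip of masking tape around it near one end. 100 mm long (its x axis), 56 mm wide (its y axis), 44 mm high, walls 5 mm, 120 g (may vary by a third). It stands upright on the bench in front of the gate.
- crate: Reject crate of pale slatted wood, open on top, fixed to the bench, left or right of the cabinet. 200 mm (its x) by 180 mm (its y), 90 mm high, walls and floor 8 mm. Origin: centre of its underside. A thin round black reject (90 mm wide, 8 mm thick) already lies in it.
- main_catch_grip (a point): Middle of the red squeeze catch on the cabinet's fixed latch post, beside the gate's free end, 226 mm above the bench. Two upright paddles, 24 mm wide (this x), 7 mm thick, from 187 to 245 mm above the bench; outer faces 52 mm apart along this y, 36 mm fully squeezed. Linked: they come in equally; 3 N a paddle starts them, 7 N brings them home. x points into the cabinet, y to the hinge side.
- main_catch (a joint): Travel of each red paddle, m: 0 at rest, 0.008 fully squeezed; the gate is freed from about 0.006. Springs back when let go.
- safety_catch_grip (a point): Middle of the yellow squeeze catch, the gate's handle, on its top edge 180 mm from the hinge line, 226 mm above the bench. Paddles, spacing and springs as the red catch's: 24 mm wide (this x), outer faces 52 mm apart along this y, 36 mm squeezed, 187 to 245 mm above the bench. Turns with the gate: y along the gate towards the hinge, x square to it (into the cabinet when shut).
- safety_catch (a joint): Travel of each yellow paddle, m: 0 at rest, 0.008 fully squeezed. Its hook lets the gate past the keeper pin from about 0.006. Springs back when let go; if let go with the gate only ajar it hooks in again.
- gate_hinge (a point): Point on the gate's upright hinge line, at the height of the gate's top edge, 180 mm above the bench. The gate is 270 mm wide from here to its free end, 16 mm thick, and hangs from 30 to 180 mm above the bench.
- gate (a joint): Gate angle, rad: 0 shut, grows as the free end swings out to the robot (clockwise from above), stop 1.75. Shut, it is bolted by the red catch; that squeezed, a spring plunger pushes it to about 0.07, held there by the yellow catch's hook. At 0.34 to 0.54 a sprung ball at its foot rides over the check ridge: up to 8 N at the handle. A damped closer pulls it back with up to 2 N.
- good_box: Bystander: unmarked black lacquer box, as big as the reject, 100 x 56 x 44 mm. Origin under its centre.
- deep_box: Bystander: larger black lacquer box, 150 x 115 x 50 mm. Origin under its centre.
- basin: Bystander: round steel basin, 190 mm wide, 75 mm high, on the side of the cabinet where the crate is not. Origin under its centre.
- tin: Bystander: metal tin, 66 mm wide, 85 mm high. Origin under its centre.
- spatula: Bystander: flat wooden lacquer spatula, 150 x 30 x 6 mm, lying on the bench between the robot and the cabinet. Origin under its centre.
- sanding_block: Bystander: cork sanding block, 75 x 45 x 28 mm, lying on the cabinet's clear cover. Origin under its centre.
- cabinet: The curing cabinet, fixed: wood, clear cover, 365 mm wide, 260 mm deep, 180 mm high, gate on the front (towards the robot), hinged at the robot's left end. Origin: on the bench below the front, 200 mm from the latch end; x into the cabinet, y to the hinge end. Below the red paddles a steel bolt (196 mm up) runs to the gate; a hook and pin (203 mm up) lie behind the yellow ones.
Not all that is in view belongs to the job. What is shaped like the part that bears reject_center but orange or purple is not meant.

How it is judged (in metres and radians):
On the way, in this order (a step that is already met when the one before it is completed fails the run):
1. the taped reject lies in the crate, let go (x of reject_center in the frame of crate between -0.085 and 0.085 m and y of reject_center in the frame of crate between -0.075 and 0.075 m and z of reject_center in the frame of crate between 0 and 0.07 m and contact force between the fingers and reject below 0.05 N and linear speed of reject below 0.05 m/s and value of joint gate below 0.03 rad), for 0.2 s.
2. the red catch is squeezed and the gate springs ajar (value of joint main_catch above 0.0055 m and value of joint gate between 0.05 and 0.1 rad), for 0.1 s.
3. the red catch is let go, the gate stays ajar on the safety catch (value of joint main_catch below 0.002 m and value of joint safety_catch below 0.003 m and value of joint gate between 0.05 and 0.1 rad), for 0.1 s.
4. the yellow catch is squeezed and the gate is swung clear of its keeper (value of joint safety_catch above 0.0055 m and value of joint gate above 0.13 rad and contact force between the fingers and gate above 2 N), for 0.05 s.
5. the gate is past its check (value of joint gate above 0.6 rad), for 0.05 s.
At the end, for the whole second after the job is handed in: The gate is still and at least 1.2 rad (69 degrees) open, the fingers grip it by the yellow catch, which they keep squeezed (more than 4 mm of its 8 mm, more than 2 N), and the taped reject lies in the crate (its centre inside the walls and less than 70 mm above the crate's underside) (x of reject_center in the frame of crate between -0.085 and 0.085 m and y of reject_center in the frame of crate between -0.075 and 0.075 m and z of reject_center in the frame of crate between 0 and 0.07 m and value of joint gate above 1.2 rad and velocity of joint gate between -0.1 and 0.1 rad/s and value of joint safety_catch above 0.004 m and contact force between the fingers and gate above 2 N); the arm keeps its last pose, push and grip.
It fails at once if another lacquer box is disturbed (moved more than 30 mm) (distance of any of good_box, deep_box from where it was at the start of the episode above 0.03 m).
It fails at once if the basin or the tin is disturbed (moved more than 30 mm) (distance of any of basin, tin from where it was at the start of the episode above 0.03 m).
It fails at once if the spatula or the sanding block is disturbed (moved more than 30 mm) (distance of any of spatula, sanding_block from where it was at the start of the episode above 0.03 m).
It also fails if it takes over 70 s, if anything falls off the work surface, if the arm or the gripper's body presses on something with over 40 N, if the wrist force passes 120 N, or if a joint passes its speed limit or range.

ROBOT

A 7-joint arm with a two-finger parallel gripper is mounted at the origin on the work surface. World frame = base frame: x ahead of the robot, y to its left, z up, the work surface at z = 0. Lengths are in m, angles in degrees, forces in N, time in s.
With the tool pointing down it reaches from about 0.4 to 0.9 m from the base axis. Payload 5.5 kg.
Tool frame: the origin (TCP) lies at the very end of the fingers, on their centre line; the grasp point (between the pads) lies 19 mm behind it; z points along the fingers, y is the line along which they close (so a half turn about z gives the same grasp; the last joint's range is limited). The gripper opens to 85 mm and grips with 20 to 120 N. Pads are 22 mm wide; open, the fingers measure 114 mm over their backs; the gripper's body (76 mm by 85 mm) begins 54 mm behind the grasp point. The pads swing forward as they close: fully open they stand 13 mm farther back than shut.
Start: joints at [82.976, 28.699, -24.465, 88.831, 12.651, 65.22, -12.049], TCP at [0.245, -0.602, 0.231] pointing down, gripper open.
Joint ranges: [-164.97, 164.97], [-17.58, 116.51], [-87.97, 89.64], [11.32, 138.91], [-80.73, 260.73], [10.89, 115.49], [-147.41, 147.41]. Speed limits (degrees/s): [147.25, 147.25, 180, 180, 180, 180, 180].

INTERFACE

Orientations are given as a 3x3 rotation matrix whose columns are the frame's x, y, z axes.
In Python, from plant import sensors, vision, order gives the robot as it stands.
- The arm moves only by the tool step_arm, never from a script. Its argument "moves" is a list of rows, each a list of 2 entries, a list of its own where there are three numbers: the shift along the tool's x, y, z normalised to -1 to 1, where 1 is 15 cm, then the turn about the tool's z normalised to -1 to 1, where 1 is 360 degrees. In form: [[[x, y, z], roll], ...]. A call has 1 to 10 rows; each row shifts and turns the commanded pose from where the row before left it, along the tool's axes as they then stand; what a row does not reach is not made up. A row lasts 1/10 s, in which the tool goes at most 50 mm and 8.59 degrees, less where a joint would pass 70% of its speed; a pose out of reach is approached as far as the arm can. A call with a number of a shift or a turn outside -1 to 1 is refused whole. A call with a gripper value outside its range is refused whole. "grip" is the opening, from 0 (shut) to 1 (fully open), set as the call begins (left out, the last holds). The fingers move at their own pace and stop on an object; the grip force is fixed at half the most. Time passes only in rows, so rows that do not move let the fingers close. It gives the time, the measured TCP pose, the force, the opening and the grip force at its end, in the units of the state.
- sensors.observe(): the state, without advancing time (a new reading comes with each control period).
- vision.get_image(name): name is "scene" or "top" or "wrist"; returns the picture (420x560x3 uint8, red, green, blue); there is no depth.
- vision.get_calibration(name): a dict with "mtx" (3x3 intrinsics, pixels), "R" (3x3) and "t" (3): a world point X has camera coordinates R X + t; the wrist camera has in their place "T_tool_cam" (4x4, takes a point from camera to tool coordinates, whose origin is the TCP and whose axes are the flange's). Camera axes: x right, y down, z forward; pixel columns grow to the right and rows downward; lengths in m; the calibration is good to about 2 mm. The wrist camera is an equidistant fisheye: a pixel r from the principal point sees the ray r / f radians off the axis. A picture is of the moment at which its call begins: read the wrist's pose just before it. get_calibration takes no time and is no camera call.
- order.sign_off(): hands the job in; it is judged then, once.
The state is a dict: "time": time; "qpos": joint angles; "qvel": joint speeds; "tau": joint torques, N m; "ee_pos": TCP position; "ee_rot": TCP orientation; "ft_force": force on the tool from outside, world axes, zero at the start; "torque": the same for the moment, N m; "width": finger opening in m; "gripper_force": force on a finger pad.
Only numpy, scipy, OpenCV 4.12 (cv2) and the standard library are available. Lean on these libraries where they do the work, as an engineer would, in place of code of your own. Each camera call takes 0.05 s, during which the arm holds its last target. There are 200 camera calls.

## Working session

There is one attempt and no reset: what is moved stays moved. The work goes in short steps, Python scripts to look and compute and a tool call to move; the robot and the scene stay as the last step left them, time stands still between calls to the robot, and variables do not carry over. Pictures are saved under pics/ and viewed, at most 10 in all, crops included, and the job is handed in when it is done.

Besides the shell and the picture viewer there is one more tool, called after ">>>" as name(argument=value, ...) on one line, values as JSON. step_arm: Moves the arm, as the interface text tells. Its arguments: {"type":"object","properties":{"moves":{"type":"array","items":{"type":"array"}},"grip":{"type":"number"}},"required":["moves"]}

```bash
mkdir -p pics; ls
python3 - <<'E'
from plant import sensors, vision
import cv2
s=sensors.observe()
print({k:s[k] for k in('time','ee_pos','ee_rot','width','ft_force')})
for n in("scene","top","wrist"):
    im=vision.get_image(n); cv2.imwrite(f"pics/{n}0.png",im[:,:,::-1])
    c=vision.get_calibration(n); print(n,c)
E
```

```text
pics
{'time': 0.0, 'ee_pos': array([ 0.24428822, -0.60159746,  0.23023561]), 'ee_rot': array([[ 9.26479363e-01,  3.76344963e-01, -6.77196745e-04],
       [ 3.76345567e-01, -9.26477557e-01,  1.83043745e-03],
       [ 6.14683272e-05, -1.95072251e-03, -9.99998095e-01]]), 'width': 0.08552161698405415, 'ft_force': array([ 0.10799398,  0.39203883, -0.39280968])}
scene {'mtx': array([[489.98912582,   0.        , 286.05096052],
       [  0.        , 489.98912582, 211.73288494],
       [  0.        ,   0.        ,   1.        ]]), 'R': array([[ 0.74047173,  0.6717863 ,  0.02011941],
       [ 0.48327807, -0.51140904, -0.71056534],
       [-0.46705881,  0.53587682, -0.70334352]]), 't': array([-0.37408556, -0.13406402,  1.55270732])}
top {'mtx': array([[424.67314174,   0.        , 281.76458511],
       [  0.        , 424.67314174, 206.46287918],
       [  0.        ,   0.        ,   1.        ]]), 'R': array([[-0.01179845, -0.99992521, -0.00321899],
       [-0.99773763,  0.0119856 , -0.06615113],
       [ 0.06618477,  0.00243123, -0.99780442]]), 't': array([-0.00742085,  0.48768903,  1.24105585])}
wrist {'mtx': array([[325.1922621 ,   0.        , 287.35363236],
       [  0.        , 325.1922621 , 207.93700031],
       [  0.        ,   0.        ,   1.        ]]), 'T_tool_cam': array([[ 9.68471838e-04, -9.61275219e-01, -2.75588490e-01,
         6.95034941e-02],
       [ 9.99999514e-01,  9.82513792e-04,  8.71052570e-05,
         1.17778591e-03],
       [ 1.87037367e-04, -2.75588440e-01,  9.61275703e-01,
        -1.42574001e-01],
       [ 0.00000000e+00,  0.00000000e+00,  0.00000000e+00,
         1.00000000e+00]])}
```

View pics/scene0.png

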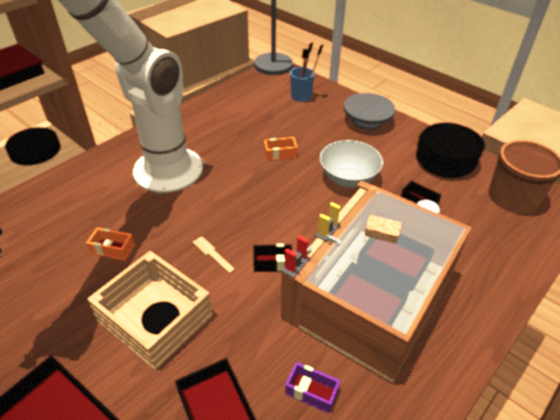

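```bash
python3 -c "
import cv2
im=cv2.imread('pics/top0.png')
cv2.imwrite('pics/top0b.png',cv2.resize(im,(800,600),interpolation=cv2.INTER_CUBIC))"
```

```text
(no output)
```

View pics/top0b.png

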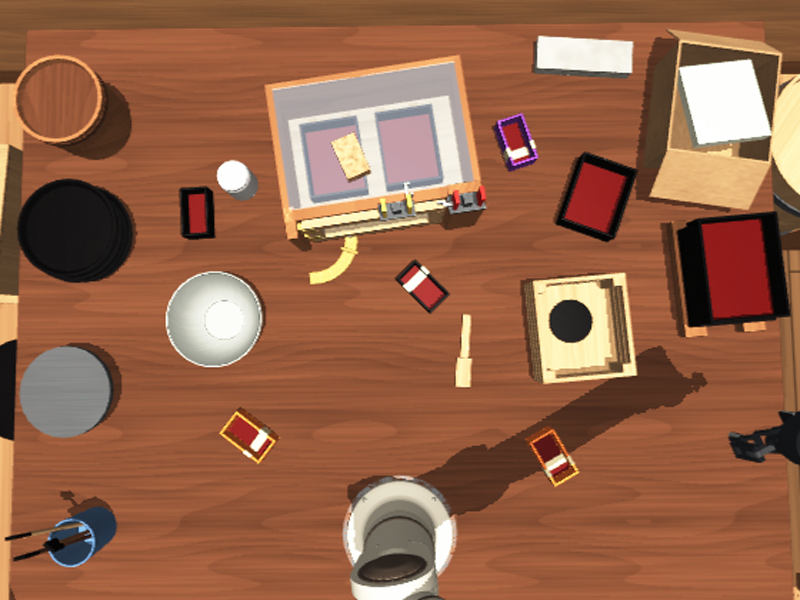

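The top view (×1.43) shows the reject at about (422,286), the crate at (580,328), the red catch at (465,200), the yellow catch at (397,208) and the hinge near (300,232). I'll enlarge this area.

```bash
python3 -c "
import cv2
im=cv2.imread('pics/top0.png')
cv2.imwrite('pics/topc.png',cv2.resize(im[115:225,190:350],(800,550),interpolation=cv2.INTER_CUBIC))
im=cv2.imread('pics/scene0.png')
cv2.imwrite('pics/scenec.png',cv2.resize(im[180:290,240:400],(800,550),interpolation=cv2.INTER_CUBIC))"
```

```text
(no output)
```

View pics/topc.png

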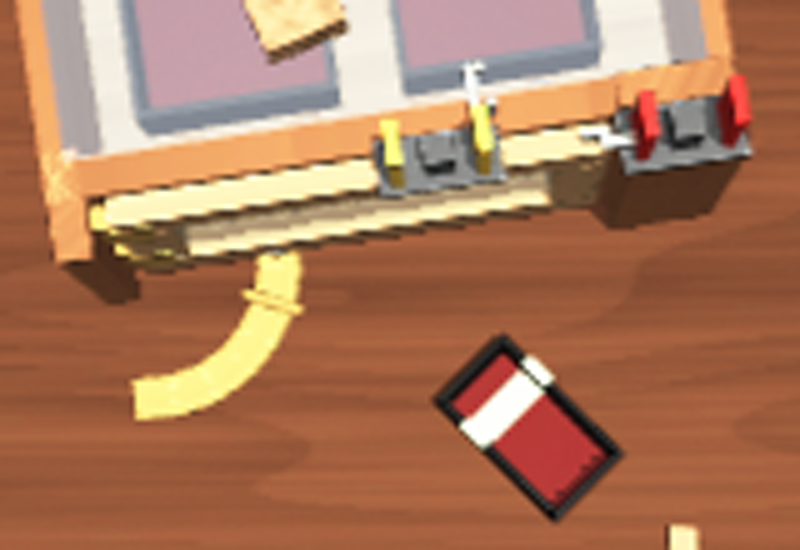

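View pics/scenec.png

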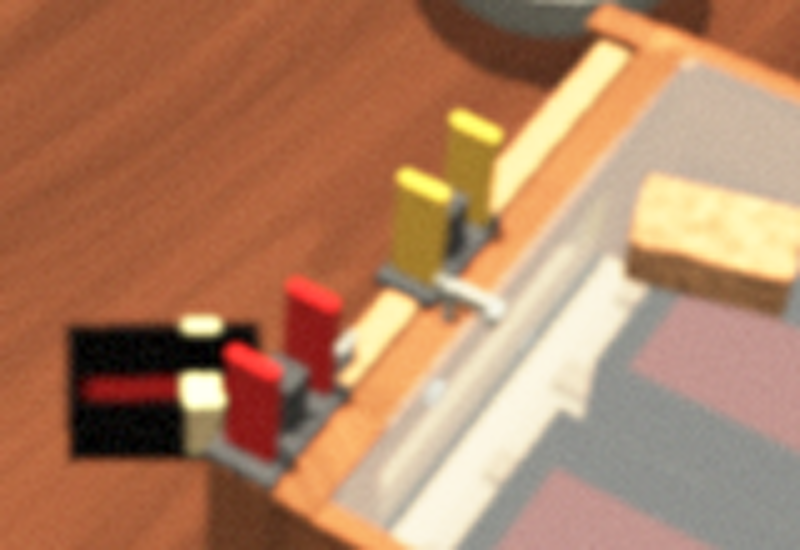

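The crops show the reject's rim corners at topc (503,335), (622,455), (555,521), (434,400). The paddle top faces are clear in the scene crop: yellow at (424,184) and (476,123), red at (252,357) and (313,293).

```bash
cat > h.py <<'E'
import numpy as np
from plant import sensors, vision
def ray(n,px,z):
    c=vision.get_calibration(n); d=c['R'].T@np.linalg.solve(c['mtx'],[px[0],px[1],1]); o=-c['R'].T@c['t']
    return o+d*(z-o[2])/d[2]
def proj(n,X):
    c=vision.get_calibration(n); p=c['mtx']@(c['R']@np.asarray(X)+c['t']); return p[:2]/p[2]
def topc(u,v): return ((u+.5)/5-.5+190,(v+.5)/5-.5+115)
def scec(u,v): return ((u+.5)/5-.5+240,(v+.5)/5-.5+180)
E
python3 - <<'E'
from h import *
np.set_printoptions(precision=4,suppress=True)
box=[ray('top',topc(*p),.044) for p in((503,335),(622,455),(555,521),(434,400))]
box=np.array(box);print('box',box.mean(0),box, [np.linalg.norm(box[i]-box[i-1]) for i in range(4)])
e=box[1]-box[0]+box[2]-box[3];print('box long yaw',np.degrees(np.arctan2(e[1],e[0])))
P={k:ray('scene',scec(*p),.245) for k,p in dict(y1=(424,184),y2=(476,123),r1=(252,357),r2=(313,293)).items()}
print(P); Y=(P['y1']+P['y2'])/2;Rr=(P['r1']+P['r2'])/2
d=Y-Rr;print('Y',Y,'R',Rr,np.linalg.norm(d),'cab y yaw',np.degrees(np.arctan2(d[1],d[0])))
for k,p in P.items(): q=proj('top',p); print(k,(q+.5-[190,115])*5-.5)
# cabinet top-view front edge / crate corners from 800px picture
s=1/1.42857
crate=np.array([ray('top',(u*s,v*s),.09) for u,v in((528,281),(627,273),(636,375),(538,383))])
print('crate',crate,crate.mean(0))
print('spat',[ray('top',(u*s,v*s),.0) for u,v in((466,315),(463,387))])
print('deepbox.. basin',ray('top',(214*s,319*s),.07),'tin',ray('top',(234*s,175*s),.085))
E
```

```text
box [ 0.5037 -0.0527  0.044 ] [[ 0.5578 -0.0387  0.044 ]
 [ 0.4871 -0.1066  0.044 ]
 [ 0.4494 -0.0673  0.044 ]
 [ 0.5204  0.0019  0.044 ]] [np.float64(0.05516419008312624), np.float64(0.09808119258309192), np.float64(0.05452060943299015), np.float64(0.09912018258780883)]
box long yaw -135.9572973589874
{'y1': array([ 0.6335, -0.0239,  0.245 ]), 'y2': array([0.6262, 0.0222, 0.245 ]), 'r1': array([ 0.6451, -0.1495,  0.245 ]), 'r2': array([ 0.6402, -0.1058,  0.245 ])}
Y [ 0.6298 -0.0008  0.245 ] R [ 0.6426 -0.1277  0.245 ] 0.12748940829906366 cab y yaw 95.75963640477012
y1 [477.5773 130.4129]
y2 [383.4704 146.3752]
r1 [734.0524 103.866 ]
r2 [644.9311 114.8526]
crate [[ 0.507  -0.2586  0.09  ]
 [ 0.5203 -0.4522  0.09  ]
 [ 0.3223 -0.4624  0.09  ]
 [ 0.3092 -0.2729  0.09  ]] [ 0.4147 -0.3615  0.09  ]
spat [array([ 0.445 , -0.1456,  0.    ]), array([ 0.2955, -0.1366,  0.    ])]
deepbox.. basin [0.4407 0.3605 0.07  ] tin [0.7258 0.3185 0.085 ]
```

```bash
cat >> h.py <<'E'
def plan(target,yaw_y=None):
    "print tool-frame shift (units of 15 cm) to target; roll (units of 360) first so tool y lies at yaw_y (mod 180)"
    s=sensors.observe(); R=np.array(s['ee_rot']); p=np.array(s['ee_pos'])
    y=R[:,1]; roll=0
    if yaw_y is not None:
        a=np.degrees(np.arctan2(y[1],y[0])); roll=-((yaw_y-a+90)%180-90)
    r=np.radians(roll); Rz=np.array([[np.cos(r),-np.sin(r),0],[np.sin(r),np.cos(r),0],[0,0,1]])
    d=(R@Rz).T@(np.array(target)-p)
    print('t',round(s['time'],2),'p',p.round(4),'roll deg',round(roll,2),'units',round(roll/360,4),'| shift',(d/.15).round(3),'mm',(d*1e3).round(1),'tilt',R[:2,2].round(4),'q',np.round(s['qpos'],0))
E
python3 - <<'E'
from h import *
plan([.493,-.063,.20],134)
plan([.493,-.063,.20],97.7)
print(ray('top',(571*.7,321*.7),.016))
E
```

```text
t 0.15 p [ 0.2443 -0.6018  0.2305] roll deg -21.9 units -0.0608 | shift [ 3.687 -1.432  0.207] mm [ 553.1 -214.8   31.1] tilt [-0.0005  0.0014] q [ 83.  29. -24.  89.  13.  65. -12.]
t 0.15 p [ 0.2443 -0.6018  0.2305] roll deg 14.4 units 0.04 | shift [ 2.124 -3.337  0.207] mm [ 318.6 -500.6   31.1] tilt [-0.0005  0.0014] q [ 83.  29. -24.  89.  13.  65. -12.]
[ 0.42948898 -0.36043569  0.016     ]
```

>>> step_arm(moves=[[[0,0,0],-0.0203],[[0,0,0],-0.0203],[[0,0,0],-0.0203],[[0.23,-0.09,0],0],[[0.23,-0.09,0],0],[[0.23,-0.09,0],0],[[0.23,-0.09,0],0],[[0.23,-0.09,0],0],[[0.23,-0.09,0],0],[[0.23,-0.09,0],0]], grip=1)

```text
time: 1.15
ee_pos: [0.3529, -0.3649, 0.2312]
ee_rot: [[0.719, 0.695, -0.0], [0.695, -0.719, 0.0], [-0.0, -0.0, -1.0]]
ft_force: [1.4, 0.0, 0.6]
width: 0.0855
gripper_force: 0.0
```

>>> step_arm(moves=[[[0.23,-0.09,0],0],[[0.23,-0.09,0],0],[[0.23,-0.09,0],0],[[0.23,-0.09,0],0],[[0.23,-0.09,0],0],[[0.23,-0.09,0],0],[[0.23,-0.09,0],0],[[0.23,-0.09,0],0],[[0,0,0],0],[[0,0,0],0]])

```text
time: 2.15
ee_pos: [0.476, -0.096, 0.2312]
ee_rot: [[0.717, 0.697, -0.0], [0.697, -0.717, 0.0], [-0.0, -0.0, -1.0]]
ft_force: [-0.4, -0.7, 0.2]
width: 0.0856
gripper_force: 0.0
```

Run:
```python
from h import *
import cv2
plan([.493,-.063,.012],134)
s=sensors.observe(); im=vision.get_image('wrist'); cv2.imwrite('pics/w1.png',im[:,:,::-1])
# project est. box corners & paddles into wrist
c=vision.get_calibration('wrist'); T=c['T_tool_cam']; K=c['mtx']
def pw(X):
    q=s['ee_rot'].T@(np.array(X)-s['ee_pos']); q=T[:3,:3].T@(q-T[:3,3]); th=np.arctan2(np.hypot(q[0],q[1]),q[2]); ph=np.arctan2(q[1],q[0])
    return (K[0,2]+K[0,0]*th*np.cos(ph),K[1,2]+K[0,0]*th*np.sin(ph))
for X in [(.5578,-.0387,.044),(.4871,-.1066,.044),(.4494,-.0673,.044),(.5204,.0019,.044),(.6335,-.0239,.245),(.6262,.0222,.245)]: print(np.round(pw(X)))
```

```text
t 2.15 p [ 0.476  -0.096   0.2312] roll deg 0.19 units 0.0005 | shift [ 0.235 -0.079  1.461] mm [ 35.2 -11.8 219.2] tilt [-0.0003  0.0001] q [ 48.  15. -46. 111.  12.  59. -49.]
[303.  88.]
[301. 184.]
[249. 184.]
[247.  87.]
[416. -75.]
[ 330. -127.]
```

View pics/w1.png

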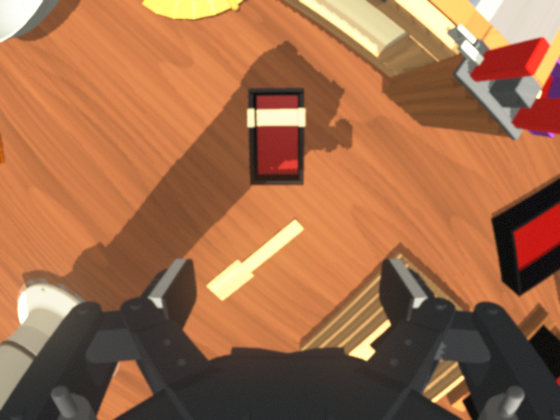

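The wrist view shows the taped box with corners at (248,88), (304,88), (303,185), (249,185), matching the prediction. I'll descend and grip.

>>> step_arm(moves=[[[0.235,-0.08,0],0],[[0,0,0.24],0],[[0,0,0.24],0],[[0,0,0.24],0],[[0,0,0.24],0],[[0,0,0.24],0],[[0,0,0.13],0],[[0,0,0.12],0],[[0,0,0],0],[[0,0,0],0]])

```text
time: 3.2
ee_pos: [0.4926, -0.065, 0.0138]
ee_rot: [[0.72, 0.694, -0.001], [0.694, -0.72, -0.0], [-0.001, -0.0, -1.0]]
ft_force: [0.4, 0.4, 0.1]
width: 0.0852
gripper_force: 0.0
```

>>> step_arm(moves=[[[0,0,0],0],[[0,0,0],0],[[0,0,0],0],[[0,0,0],0],[[0,0,0],0],[[0,0,0],0],[[0,0,0],0]], grip=0)

```text
time: 3.9
ee_pos: [0.4939, -0.0643, 0.0152]
ee_rot: [[0.719, 0.695, 0.002], [0.695, -0.719, -0.001], [0.001, 0.002, -1.0]]
ft_force: [-0.7, -1.5, 5.4]
width: 0.0552
gripper_force: 63.7
```

>>> step_arm(moves=[[[0,0,-0.1],0],[[0,0,-0.2],0],[[0,0,-0.2],0],[[0,0,-0.2],0],[[0,0,-0.2],0],[[0,0,-0.1],0],[[0,0,0],0]])

```text
time: 4.6
ee_pos: [0.4946, -0.0642, 0.1664]
ee_rot: [[0.719, 0.695, 0.005], [0.695, -0.719, -0.002], [0.002, 0.005, -1.0]]
ft_force: [0.3, -0.5, -2.0]
width: 0.055
gripper_force: 63.7
```

Run:
```python
from h import *
plan([.406,-.37,.165])
print(sensors.observe()['width'])
```

```text
t 4.6 p [ 0.4946 -0.0642  0.1664] roll deg 0 units 0.0 | shift [-1.841  1.056  0.01 ] mm [-276.2  158.4    1.5] tilt [ 0.0048 -0.0019] q [ 42.  22. -45. 114.  19.  52. -59.]
0.05504239178122467
```

>>> step_arm(moves=[[[-0.12,0.07,0],0],[[-0.22,0.125,0],0],[[-0.22,0.125,0],0],[[-0.22,0.125,0],0],[[-0.22,0.125,0],0],[[-0.22,0.125,0],0],[[-0.22,0.125,0],0],[[-0.22,0.125,0],0],[[-0.18,0.111,0],0],[[0,0,0],0]])

```text
time: 5.6
ee_pos: [0.4009, -0.3747, 0.1618]
ee_rot: [[0.725, 0.689, -0.003], [0.689, -0.725, -0.0], [-0.002, -0.002, -1.0]]
ft_force: [-0.3, -0.2, -1.6]
width: 0.0547
gripper_force: 63.7
```

Run:
```python
from h import *
plan([.406,-.37,.052])
```

```text
t 5.6 p [ 0.4009 -0.3747  0.1618] roll deg 0 units 0.0 | shift [0.048 0.002 0.732] mm [  7.2   0.2 109.8] tilt [-0.0028 -0.0004] q [ 71.  26. -38. 107.  20.  54. -23.]
```

>>> step_arm(moves=[[[0.048,0,0.1],0],[[0,0,0.15],0],[[0,0,0.15],0],[[0,0,0.12],0],[[0,0,0.1],0],[[0,0,0.08],0],[[0,0,0.03],0],[[0,0,0],0],[[0,0,0],0]])

```text
time: 6.5
ee_pos: [0.4104, -0.3647, 0.0548]
ee_rot: [[0.719, 0.695, 0.001], [0.695, -0.719, -0.001], [0.0, 0.001, -1.0]]
ft_force: [0.3, 0.3, -0.9]
width: 0.0551
gripper_force: 63.7
```

>>> step_arm(moves=[[[0,0,0],0],[[0,0,0],0],[[0,0,0],0],[[0,0,0],0],[[0,0,-0.1],0],[[0,0,-0.2],0],[[0,0,-0.3],0],[[0,0,-0.3],0],[[0,0,-0.3],0],[[0,0,-0.3],0]], grip=1)

```text
time: 7.5
ee_pos: [0.4098, -0.364, 0.2824]
ee_rot: [[0.718, 0.696, 0.001], [0.696, -0.718, -0.001], [-0.0, 0.001, -1.0]]
ft_force: [0.2, -1.2, -0.7]
width: 0.0856
gripper_force: 0.0
```

Run:
```python
from h import *
import cv2
plan([.6426-.08,-.1277-.01,.29],97.7)
im=vision.get_image('top'); a=cv2.resize(im[175:295,345:465],(600,600),interpolation=cv2.INTER_CUBIC); cv2.imwrite('pics/cr.png',a[:,:,::-1])
```

```text
t 7.5 p [ 0.4098 -0.364   0.2824] roll deg 36.38 units 0.1011 | shift [ 1.212 -1.358 -0.051] mm [ 181.8 -203.7   -7.7] tilt [ 0.0007 -0.0007] q [ 73.  18. -42. 100.  13.  67. -19.]
```

View pics/cr.png

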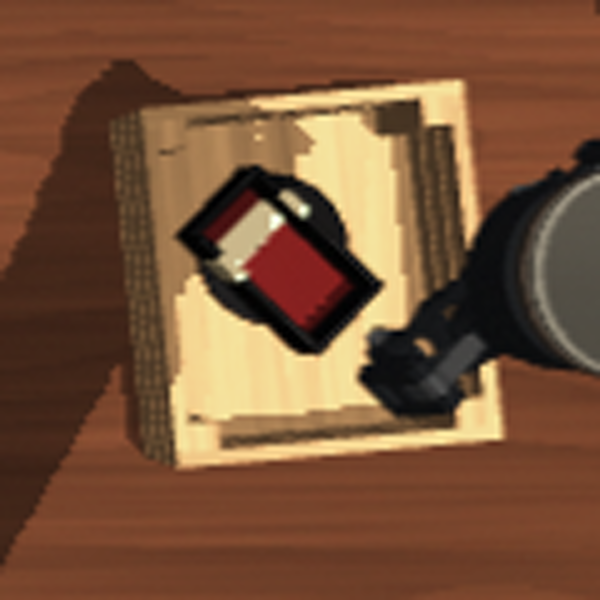

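The reject lies in the crate, centred at about (280,260) on the black disc. Next I'll go to a viewing point in front of the red catch.

>>> step_arm(moves=[[[0,0,0],0.0202],[[0,0,0],0.0202],[[0,0,0],0.0202],[[0,0,0],0.0202],[[0,0,0],0.0202],[[0.2,-0.225,-0.05],0],[[0.2,-0.225,0],0],[[0.2,-0.225,0],0],[[0.2,-0.225,0],0],[[0.2,-0.225,0],0]])

```text
time: 8.55
ee_pos: [0.5366, -0.1755, 0.2879]
ee_rot: [[0.991, 0.134, 0.001], [0.134, -0.991, -0.001], [0.001, 0.001, -1.0]]
ft_force: [0.8, -0.8, -0.2]
width: 0.0856
gripper_force: 0.0
```

>>> step_arm(moves=[[[0.2,-0.225,0],0],[[0,0,0],0],[[0,0,0],0]])

```text
time: 8.85
ee_pos: [0.5616, -0.1379, 0.2874]
ee_rot: [[0.99, 0.138, 0.0], [0.138, -0.99, 0.0], [0.001, -0.0, -1.0]]
ft_force: [-0.5, -0.9, 0.0]
width: 0.0853
gripper_force: 0.0
```

```bash
cat >> h.py <<'E'
def wray(s,px,z):
    c=vision.get_calibration('wrist'); T=c['T_tool_cam']; K=c['mtx']
    v=np.array([px[0]-K[0,2],px[1]-K[1,2]]); r=np.hypot(*v); th=r/K[0,0]
    d=np.array([*(v/r*np.sin(th)),np.cos(th)]); R=s['ee_rot']; o=R@T[:3,3]+s['ee_pos']; d=R@T[:3,:3]@d
    return o+d*(z-o[2])/d[2]
E
python3 - <<'E'
from h import *
import cv2,pickle
plan([.6426,-.1277,.29],97.7)
s=sensors.observe(); pickle.dump(s,open('s2.pkl','wb'))
im=vision.get_image('wrist'); cv2.imwrite('pics/w2.png',cv2.resize(im,(800,600),interpolation=cv2.INTER_CUBIC)[:,:,::-1])
E
```

```text
t 8.85 p [ 0.5616 -0.1379  0.2874] roll deg 0.2 units 0.0006 | shift [ 0.545  0.005 -0.017] mm [81.7  0.8 -2.5] tilt [0.0005 0.0002] q [ 44.  21. -42.  95.  15.  69. -84.]
```

View pics/w2.png

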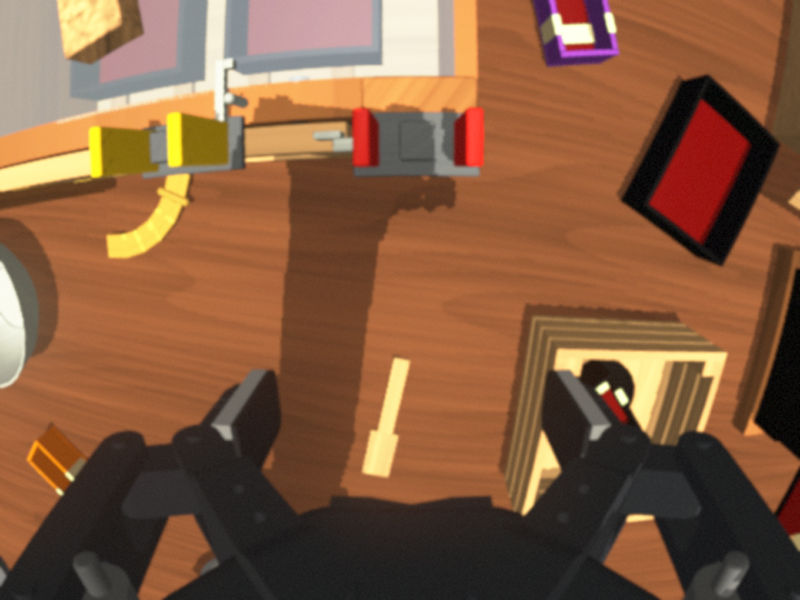

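The wrist view (×1.43) shows the red paddle tops with outer edges at x=354 and 484, rows 108–166. Yellow runs from about 89 to 184, with row centres at 152 and 139.

Run:
```python
from h import *
import pickle
s=pickle.load(open('s2.pkl','rb')); k=1/1.42857
f=lambda u,v:wray(s,(u*k,v*k),.245)
a,b=f(354,137),f(484,136); print(a,b,np.linalg.norm(a-b),(a+b)/2)
print('yaw',np.degrees(np.arctan2(*(a-b)[1::-1])))
a,b=f(89,152),f(184,139); print(a,b,np.linalg.norm(a-b),(a+b)/2)
print('corners red', f(358,108),f(358,166))
plan([.642,-.1277,.27],97.7)
```

```text
[ 0.64009999 -0.10573172  0.245     ] [ 0.64780319 -0.15635777  0.245     ] 0.051208748232834764 [ 0.64395159 -0.13104474  0.245     ]
yaw 98.65169052727813
[0.62721403 0.02130542 0.245     ] [ 0.63411062 -0.0319649   0.245     ] 0.05371489853425032 [ 0.63066233 -0.00532974  0.245     ]
corners red [ 0.65188371 -0.10572323  0.245     ] [ 0.62876013 -0.10882719  0.245     ]
t 8.9 p [ 0.5609 -0.1399  0.2872] roll deg 0.02 units 0.0001 | shift [ 0.547 -0.008  0.114] mm [82.  -1.2 17.1] tilt [-0.0001 -0.0006] q [ 44.  21. -42.  95.  15.  69. -84.]
```

>>> step_arm(moves=[[[0.2,0.01,0],0],[[0.2,0,0],0],[[0.147,0,0],0],[[0,0,0],0],[[0,0,0.15],0],[[0,0,0.15],0],[[0,0,0.1],0],[[0,0,0.1],0],[[0,0,0],0]])

```text
time: 9.8
ee_pos: [0.6408, -0.1313, 0.2096]
ee_rot: [[0.991, 0.132, -0.004], [0.132, -0.991, 0.0], [-0.004, -0.001, -1.0]]
ft_force: [-0.4, -0.6, 0.5]
width: 0.0853
gripper_force: 0.0
```

>>> step_arm(moves=[[[0,0,0],0],[[0,0,0],0],[[0,0,0],0],[[0,0,0],0],[[0,0,0],0],[[0,0,0],0],[[0,0,0],0],[[0,0,0],0],[[0,0,0],0]], grip=0)

```text
time: 10.7
ee_pos: [0.6439, -0.1294, 0.2152]
ee_rot: [[0.991, 0.135, 0.003], [0.135, -0.991, -0.0], [0.003, 0.001, -1.0]]
ft_force: [-3.8, 0.9, 11.2]
width: 0.0322
gripper_force: 63.3
```

>>> step_arm(moves=[[[0,0,0],0],[[0,0,0],0],[[0,0,0],0],[[0,0,0],0],[[0,0,0],0]])

```text
time: 11.2
ee_pos: [0.6439, -0.1294, 0.2152]
ee_rot: [[0.991, 0.135, 0.003], [0.135, -0.991, -0.0], [0.003, 0.001, -1.0]]
ft_force: [-4.2, 1.5, 11.3]
width: 0.0321
gripper_force: 63.3
```

>>> step_arm(moves=[[[0,0,0],0],[[0,0,0],0],[[0,0,0],0],[[0,0,0],0],[[0,0,0],0],[[0,0,-0.1],0],[[0,0,-0.2],0],[[0,0,-0.2],0],[[0,0,0],0],[[0,0,0],0]], grip=1)

```text
time: 12.2
ee_pos: [0.6433, -0.1303, 0.2887]
ee_rot: [[0.991, 0.133, 0.003], [0.133, -0.991, -0.001], [0.003, 0.001, -1.0]]
ft_force: [-0.3, 0.3, -1.3]
width: 0.0856
gripper_force: 0.0
```

Run:
```python
from h import *
import cv2,pickle
plan([.5616-.01,-.1379+.127,.287],101.7)
```

```text
t 12.2 p [ 0.6433 -0.1303  0.2887] roll deg -4.04 units -0.0112 | shift [-0.437 -0.904  0.009] mm [ -65.6 -135.6    1.4] tilt [ 0.0027 -0.0008] q [ 36.  30. -40.  84.  19.  73. -88.]
```

>>> step_arm(moves=[[[-0.125,-0.217,0],0],[[-0.125,-0.217,0],0],[[-0.125,-0.217,0],0],[[-0.125,-0.217,0],0],[[0,0,0],0.011],[[0,0,0],0],[[0,0,0],0]])

```text
time: 12.9
ee_pos: [0.5509, -0.0123, 0.2864]
ee_rot: [[0.998, 0.065, -0.001], [0.065, -0.998, -0.001], [-0.001, 0.0, -1.0]]
ft_force: [-0.3, -0.3, -0.0]
width: 0.0852
gripper_force: 0.0
```

Run:
```python
from h import *
import cv2,pickle
plan([.6175,-.004,.287],93.7)
s=sensors.observe(); pickle.dump(s,open('s3.pkl','wb'))
im=vision.get_image('wrist'); cv2.imwrite('pics/w3.png',cv2.resize(im,(800,600),interpolation=cv2.INTER_CUBIC)[:,:,::-1])
```

```text
t 12.9 p [ 0.5509 -0.0123  0.2864] roll deg 0.04 units 0.0001 | shift [ 0.447 -0.026 -0.005] mm [67.  -4.  -0.7] tilt [-0.0008 -0.0005] q [  34.   19.  -44.   99.   14.   68. -100.]
```

View pics/w3.png

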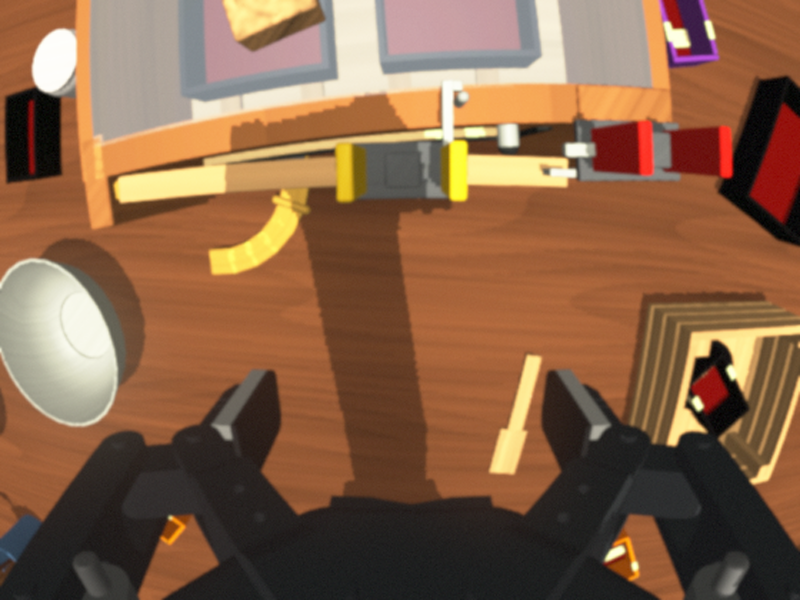

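The gate is ajar and hooked. The yellow paddles' outer edges are at x=336 and 468, row centre about 171, square to the tool.

Run:
```python
from h import *
import pickle
s=pickle.load(open('s3.pkl','rb')); k=1/1.42857
f=lambda u,v,z=.245:wray(s,(u*k,v*k),z)
a,b=f(336,172),f(468,170.5); c=(a+b)/2; print(a,b,np.linalg.norm(a-b),c)
print('yaw',np.degrees(np.arctan2(*(a-b)[1::-1])))
print('gate hinge end top', f(117,190,.18))
y=np.radians(93.7); print('hinge est', c+.18*np.array([np.cos(y),np.sin(y),0]))
plan([c[0],c[1],.287],93.7)
```

```text
[0.61728844 0.02026263 0.245     ] [ 0.62115316 -0.03156113  0.245     ] 0.0519676694540825 [ 0.6192208  -0.00564925  0.245     ]
yaw 94.26489293635044
gate hinge end top [0.60551689 0.17004993 0.18      ]
hinge est [0.60760498 0.17397556 0.245     ]
t 12.95 p [ 0.5511 -0.0124  0.2863] roll deg 0.0 units 0.0 | shift [ 0.456 -0.016 -0.005] mm [68.4 -2.4 -0.7] tilt [-0.0007 -0.0001] q [  34.   19.  -44.   99.   14.   68. -100.]
```

q7 would run out of range on the swing, so I'll turn the tool half round first.

>>> step_arm(moves=[[[0,0,0],-0.0235],[[0,0,0],-0.0235],[[0,0,0],-0.0235],[[0,0,0],-0.0235],[[0,0,0],-0.0235],[[0,0,0],-0.0235],[[0,0,0],-0.0235],[[0,0,0],-0.0235],[[0,0,0],-0.0235],[[0,0,0],-0.0235]])

```text
time: 13.95
ee_pos: [0.5513, -0.0125, 0.2864]
ee_rot: [[0.024, 1.0, -0.001], [1.0, -0.024, 0.001], [0.001, -0.001, -1.0]]
ft_force: [-0.0, -0.3, 0.4]
width: 0.0854
gripper_force: 0.0
```

>>> step_arm(moves=[[[0,0,0],-0.0235],[[0,0,0],-0.0235],[[0,0,0],-0.0235],[[0,0,0],-0.0235],[[0,0,0],-0.0235],[[0,0,0],-0.0235],[[0,0,0],-0.0235],[[0,0,0],-0.0235],[[0,0,0],-0.0235],[[0,0,0],-0.0235]])

```text
time: 14.95
ee_pos: [0.5513, -0.0126, 0.2863]
ee_rot: [[-0.993, 0.119, -0.001], [0.119, 0.993, 0.001], [0.001, 0.001, -1.0]]
ft_force: [0.6, 0.4, 0.2]
width: 0.0854
gripper_force: 0.0
```

>>> step_arm(moves=[[[0,0,0],-0.02],[[0,0,0],0],[[0,0,0],0]])

```text
time: 15.25
ee_pos: [0.5511, -0.012, 0.2863]
ee_rot: [[-1.0, 0.002, -0.001], [0.002, 1.0, 0.001], [0.001, 0.001, -1.0]]
ft_force: [0.4, 1.0, 0.1]
width: 0.0852
gripper_force: 0.0
```

Run:
```python
from h import *
plan([.619,-.0055,.287],93.9)
print(sensors.observe()['ee_rot'].round(3))
```

```text
t 15.25 p [ 0.5511 -0.012   0.2863] roll deg -4.04 units -0.0112 | shift [-0.454  0.013 -0.005] mm [-68.1   1.9  -0.7] tilt [-0.0008  0.0012] q [ 55.  37. -82.  99.  38.  78.  56.]
[[-1.     0.002 -0.001]
 [ 0.002  1.     0.001]
 [ 0.001  0.001 -1.   ]]
```

>>> step_arm(moves=[[[0,0,0],-0.0112],[[-0.15,0.004,0],0],[[-0.15,0.005,0],0],[[-0.154,0.004,0],0],[[0,0,0],0],[[0,0,0.15],0],[[0,0,0.15],0],[[0,0,0.1],0],[[0,0,0.1],0],[[0,0,0],0]])

```text
time: 16.25
ee_pos: [0.6175, -0.0052, 0.2098]
ee_rot: [[-0.997, -0.071, -0.003], [-0.071, 0.997, -0.001], [0.003, -0.0, -1.0]]
ft_force: [-0.4, -0.9, -0.1]
width: 0.0856
gripper_force: 0.0
```

Run:
```python
from h import *
plan([.619,-.0055,.212],93.9)
```

```text
t 16.25 p [ 0.6175 -0.0052  0.2098] roll deg 0.2 units 0.0006 | shift [-0.01  -0.003 -0.015] mm [-1.5 -0.4 -2.2] tilt [-0.0031 -0.0005] q [ 45.  46. -73.  94.  45.  75.  58.]
```

>>> step_arm(moves=[[[0,0,0],0],[[0,0,0],0],[[0,0,0],0],[[0,0,0],0],[[0,0,0],0],[[0,0,0],0],[[0,0,0],0],[[0,0,0],0],[[0,0,0],0]], grip=0)

```text
time: 17.15
ee_pos: [0.6198, -0.0038, 0.2147]
ee_rot: [[-0.997, -0.073, 0.003], [-0.073, 0.997, -0.001], [-0.003, -0.001, -1.0]]
ft_force: [-1.9, 0.2, 10.8]
width: 0.0323
gripper_force: 61.4
```

>>> step_arm(moves=[[[0.0419,0.0007,0],0.00556],[[0.0419,0.0007,0],0.00556],[[0.0419,0.0007,0],0.00556],[[0.0419,0.0007,0],0.00556],[[0.0419,0.0007,0],0.00556],[[0.0419,0.0007,0],0.00556],[[0,0,0],0]])

```text
time: 17.85
ee_pos: [0.5821, -0.0028, 0.2147]
ee_rot: [[-0.991, 0.137, 0.004], [0.137, 0.991, -0.002], [-0.004, -0.001, -1.0]]
ft_force: [-0.6, -0.8, 9.5]
width: 0.0318
gripper_force: 61.3
```

```bash
cat >> h.py <<'E'
H=np.array([.6075,.174])
def gate():
    s=sensors.observe(); v=s['ee_pos'][:2]-H; y=s['ee_rot'][:,1]
    print('t',s['time'],'handle ang',(180+97.7-np.degrees(np.arctan2(*v[::-1])))%360-0,'r',np.hypot(*v),'tool ang',97.7-np.degrees(np.arctan2(y[1],y[0])),'Ftool',(s['ee_rot'].T@s['ft_force']).round(1),'w',s['width'],'q',np.round(s['qpos']))
E
python3 -c "
from h import *
gate()"
```

```text
t 17.85 handle ang 15.87751007780048 r 0.17864040133560022 tool ang 15.568510385794696 Ftool [ 0.5 -0.9 -9.5] w 0.03176690378244693 q [ 48.  42. -74.  99.  42.  72.  46.]
```

>>> step_arm(moves=[[[0.0628,0.0016,0],0.00833],[[0.0628,0.0016,0],0.00833],[[0.0628,0.0016,0],0.00833],[[0.0628,0.0016,0],0.00833],[[0.0628,0.0016,0],0.00833],[[0.0628,0.0016,0],0.00833],[[0.0628,0.0016,0],0.00833],[[0.0628,0.0016,0],0.00833],[[0.0628,0.0016,0],0.00833],[[0,0,0],0]])

```text
time: 18.85
ee_pos: [0.5035, 0.0275, 0.2146]
ee_rot: [[-0.821, 0.572, 0.003], [0.572, 0.821, -0.004], [-0.005, -0.001, -1.0]]
ft_force: [-1.5, -3.3, 15.4]
width: 0.0323
gripper_force: 62.1
```

```bash
python3 -c "
from h import *
gate()"
```

```text
t 18.85 handle ang 43.05705135268704 r 0.17964978688330238 tool ang 42.56164251250545 Ftool [ -0.7  -3.6 -15.4] w 0.03229031380651191 q [ 51.  31. -74. 110.  33.  65.  19.]
```

>>> step_arm(moves=[[[0.0628,0.0016,0],0.00833],[[0.0628,0.0016,0],0.00833],[[0.0628,0.0016,0],0.00833],[[0.0628,0.0016,0],0.00833],[[0.0628,0.0016,0],0.00833],[[0.0628,0.0016,0],0.00833],[[0.0628,0.0016,0],0.00833],[[0.0628,0.0016,0],0.00833],[[0.0628,0.0016,0],0.00833],[[0.0628,0.0016,0],0.00833]])

```text
time: 19.85
ee_pos: [0.4432, 0.0984, 0.2145]
ee_rot: [[-0.423, 0.906, 0.002], [0.906, 0.423, -0.004], [-0.004, -0.0, -1.0]]
ft_force: [-8.0, -5.0, 25.7]
width: 0.0323
gripper_force: 64.1
```

>>> step_arm(moves=[[[0.05,0.001,0],0.0066],[[0.0209,0,0],0.00278],[[0,0,0],0],[[0,0,0],0],[[0,0,0],0],[[0,0,0],0]])

```text
time: 20.45
ee_pos: [0.4389, 0.1082, 0.2145]
ee_rot: [[-0.371, 0.928, 0.001], [0.928, 0.371, -0.004], [-0.004, -0.0, -1.0]]
ft_force: [-8.1, -5.0, 26.7]
width: 0.0324
gripper_force: 64.3
```

```bash
python3 -c "
from h import *
import cv2
gate()
im=vision.get_image('scene'); cv2.imwrite('pics/fin.png',im[:,:,::-1])"
```

```text
t 20.45 handle ang 76.39155054488333 r 0.18098247966041656 tool ang 75.89612802444987 Ftool [ -1.7  -9.3 -26.7] w 0.03239197882650739 q [ 43.  20. -70. 116.  22.  59. -16.]
```

View pics/fin.png

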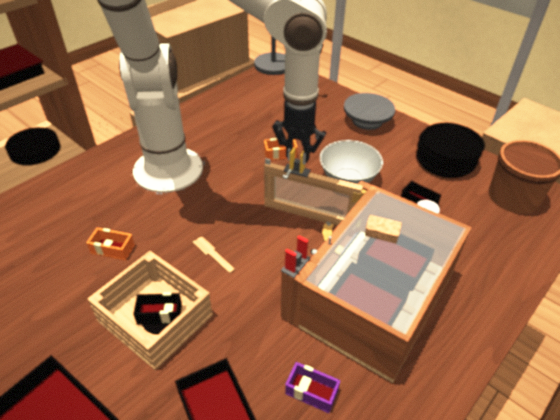

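The gate stands about 76° open at (315,190), gripped by the squeezed yellow catch. The reject is in the crate at (158,310), and everything else is where it was.

```bash
python3 -c "
from plant import order
print(order.sign_off())"
```

```text
the job is handed in; nothing more can be done
None
```

The job is handed in: the taped reject is in the crate, and the arm is holding the gate about 76° open by the squeezed yellow catch, with nothing else visibly moved; the sign-off returned no verdict.

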